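# Test the sander's mushroom stop button

## Task

Test the bench sander's emergency stop: with a fingertip push the big mushroom button straight down until it latches, and take the finger off so that it is seen to stay in. Then push the bar on its head sideways to twist it clockwise (seen from above) until it unlatches and springs up, and let it turn back and stand fully out. Leave the small start button beside it unpressed, do not strike the stop hard, and do not move or pick up the things standing around.

Things in the scene. Friction and masses are not known exactly. Their poses are not given: they have to be found in the camera images.
- station: Grey box screwed to the bench, 55 mm high, turned any way. Origin on the bench under the axis of the upright mushroom button; the box reaches 50 mm along its x, -x and -y, and 120 mm along its +y, where the small start button stands 80 mm from the origin.
- bar_mid (a point): Centre of the top of the raised bar across the black mushroom head, on the button's axis; 108 mm above the bench when out, 100 mm when latched. Bar 56 long, 12 wide, 22 mm high above the cap, a white line along its top. Cap 60 mm in diameter, flat within 20 mm of the axis. x axis along the bar (the box's x when untwisted), z up; it moves and turns with the head.
- bar_end (a point): Top of one end of the same bar, 28 mm from bar_mid along the bar's +x.
- stop (a joint): How far the mushroom is pushed in, m: 0 out, stop at 0.0115. Its spring gives 1.5 N at 0, 3 N at the bottom. Pushed to 0.010 or deeper (some 4 N) it latches and, let go, rests at about 0.008. Twisting the head past about 0.4 rad unlatches it and it rises 8 mm by itself, unless held down.
- twist (a joint): Twist of the mushroom head, rad: 0 at rest, grows clockwise seen from above, stop at 1.0. Twisting takes 0.02 N m at 0 and 0.04 N m at 1 (1 to 2 N at 20 mm from the axis); a spring turns it back to 0 when let go.
- start (a joint): Small round flush start button, 24 mm in diameter, its top 65 mm above the bench; how far it is pushed in, m: 0 out, stop at 0.005. Not to be pressed.
- glue: Bystander: glue jar, 68 mm in diameter, 95 mm high, upright; origin at the centre of its underside.
- tape: Bystander: roll of tape lying flat, 90 mm outer and 76 mm inner diameter, 25 mm high; origin at the centre of its underside.
- offcut: Bystander: wooden offcut 70 by 45 mm, 30 mm high; origin at the centre of its underside.
There are look-alikes about, which are no part of the job. Of the things that look like the station, the middle-sized one is meant.

How it is judged:
By the outcome, as a careful person would: the job done as asked, in the order asked, and still so for the second after the job is handed in, with the robot touching nothing.
It also fails if it takes over 40 s, if anything falls off the work surface, if the arm or the gripper's body presses on something with over 40 N, if the wrist force passes 120 N, or if a joint passes its speed limit or range.

## Robot

A 6-joint arm with a two-finger parallel gripper is mounted at the origin on the work surface. World frame = base frame: x ahead of the robot, y to its left, z up, the work surface at z = 0. Lengths are in m, angles in rad, forces in N, time in s.
With the tool pointing down it reaches from about 0.25 to 0.775 m from the base axis. Payload 4 kg.
Tool frame: the origin (TCP) lies midway between the tips of the shut fingers; the grasp point (between the pads) lies 19 mm behind it; z points along the fingers, x is the direction in which the jaws open and shut, and the axes are right-handed (so a half turn about z gives the same grasp; the last joint's range is limited). The gripper opens to 94 mm and grips with 3 to 60 N. Pads are 16 mm wide; open, the fingers measure 119 mm over their backs; the gripper's body (75 mm by 177 mm) begins 78 mm behind the grasp point.
Start: joints at [1.11, 0.087, 1.371, -0, 1.684, -0.103], TCP at [0.193, 0.515, 0.206] pointing down, gripper open.
Joint ranges: [-3.1, 3.1], [-0.76, 2.03], [0.27, 2.55], [-1.08, 4.22], [0.17, 2.65], [-2.57, 2.57]. Speed limits (rad/s): [2.79, 2.79, 3.14, 3.14, 3.14, 3.14].

## Interface

Orientations are given as [roll, pitch, yaw] about the fixed x, y, z axes, in that order (R = Rz(yaw) Ry(pitch) Rx(roll)).
In Python, from bench import robot, eyes, close_job gives the robot as it stands.
- The arm moves only by the shell command python3 -m jog 'ROWS'. ROWS is JSON, a list of rows, each a list of 3 entries, a list of its own where there are three numbers: the turn, a rotation vector about the tool's x, y, z in degrees, then the shift along the tool's x, y, z in mm, then the closure, from -1 (fully open) to 1 (shut). In form: [[[wx, wy, wz], [x, y, z], claw], ...]. A call has 1 to 5 rows; each row is the pose to reach, as a shift and turn from the pose commanded when the call began, along the tool's axes at that moment; what a row does not reach only later rows make up. A row lasts 1/10 s, in which the tool goes at most 50 mm and 8.59 degrees, less where a joint would pass 70% of its speed; a pose out of reach is approached as far as the arm can. A call with a gripper value outside its range is refused whole. The fingers move at their own pace and stop on an object; the grip force is fixed at half the most. Time passes only in rows, so rows that repeat a pose let the fingers close. It gives the time, the measured TCP pose, the force and the opening at its end, in the units of the state.
- robot.get_obs(): the state, without advancing time (a new reading comes with each control period).
- eyes.snapshot(name): name is "scene" or "top" or "wrist"; returns (picture, depth): 480x640x3 uint8, red, green, blue; 480x640 float32, m along the optical axis (not along the pixel's ray), 0 where there is no reading.
- eyes.camera_params(name): a dict with "mtx" (3x3 intrinsics, pixels), "k1" (the pictures are not rectified: a ray, as slopes to the right and down, at radius r is drawn at 1 + k1 r^2 times it, then the intrinsics apply), "world_to_cam" (4x4, takes a point from world to camera coordinates). Camera axes: x right, y up, looking along -z (the intrinsics and any distortion apply to the point x, -y, -z); pixel columns grow to the right and rows downward; lengths in m; the calibration is good to about 2 mm. A picture is of the moment at which its call begins: read the wrist's pose just before it. camera_params takes no time and is no camera call; for the wrist camera it gives the pose at the moment of the call.
- close_job(): hands the job in, once; it reports no verdict.
The state is a dict: "time": time; "joint_positions": joint angles; "qvel": joint speeds; "joint_torque": joint torques, N m; "tool_pos": TCP position; "ee_rot": TCP orientation; "wrist_force": force on the tool from outside, world axes, zero at the start; "wrist_torque": the same for the moment, N m; "width": finger opening in m.
Only numpy, scipy, OpenCV 4.12 (cv2) and the standard library are available. Lean on these libraries where they do the work, as an engineer would, in place of code of your own. Each camera call takes 0.05 s, during which the arm holds its last target. There are 200 camera calls.

## Working session

There is one attempt and no reset: what is moved stays moved. The work goes in short steps, Python scripts to look and compute and a shell command to move; the robot and the scene stay as the last step left them, time stands still between calls to the robot, and variables do not carry over. Pictures are saved under pics/ and viewed, about 8 in all and at most 12, crops included, and the job is handed in when it is done.

```bash
mkdir -p pics; ls; cat > h.py <<'E'
import numpy as np,cv2
from bench import robot,eyes
def snap(n):
    p=eyes.camera_params(n);c,d=eyes.snapshot(n);return c,d,p
def rays(uv,p):
    K=np.array(p['mtx'],float);k=p['k1']
    q=cv2.undistortPoints(np.array(uv,float).reshape(-1,1,2),K,np.array([k,0,0,0.])).reshape(-1,2)
    M=np.linalg.inv(np.array(p['world_to_cam']))
    d=np.c_[q[:,0],-q[:,1],-np.ones(len(q))]@M[:3,:3].T
    return M[:3,3],d
def onz(uv,p,z):
    o,d=rays(uv,p);return o+d*((z-o[2])/d[:,2])[:,None]
def byd(uv,p,dep):
    o,d=rays(uv,p);return o+d*np.array([dep[int(v),int(u)] for u,v in uv])[:,None]
E
python3 - <<'E'
from h import *
print(robot.get_obs())
a=[]
for n in('scene','top'):
    c,d,p=snap(n);np.savez('s_'+n,c=c,d=d,m=p['mtx'],k=p['k1'],w=p['world_to_cam'])
    cv2.imwrite(f'pics/{n}.png',c[...,::-1]);print(n,p['mtx'],p['k1'],np.linalg.inv(p['world_to_cam'])[:3,3])
E
```

```text
pics
{'time': 0.0, 'joint_positions': array([ 1.10989414e+00,  8.79423405e-02,  1.37223306e+00, -4.89827963e-05,
        1.68360259e+00, -1.03069330e-01]), 'qvel': array([ 0.0003249 ,  0.00030516, -0.00101914,  0.00017524,  0.0001511 ,
        0.00206879]), 'joint_torque': array([-1.01247748e-03, -3.40198588e+01, -3.02425110e+01,  7.17206905e-02,
        3.34200100e-02, -1.81768596e-04]), 'tool_pos': array([0.19239448, 0.5146669 , 0.20432186]), 'ee_rot': array([-3.14141624e+00,  2.17874100e-03,  1.21295820e+00]), 'wrist_force': array([-0.37139575,  0.05271712,  0.56325447]), 'wrist_torque': array([ 0.01698559,  0.00088506, -0.0084042 ]), 'width': 0.09399365729614463}
scene [[534.37350285   0.         322.91962682]
 [  0.         534.37350285 246.62397341]
 [  0.           0.           1.        ]] -0.045724715621373695 [1.3398277  0.26480573 0.97773191]
top [[557.53015698   0.         318.51592215]
 [  0.         557.53015698 235.08962133]
 [  0.           0.           1.        ]] -0.11933646591369229 [ 0.20672802 -0.05053815  1.44617845]
```

View pics/scene.png

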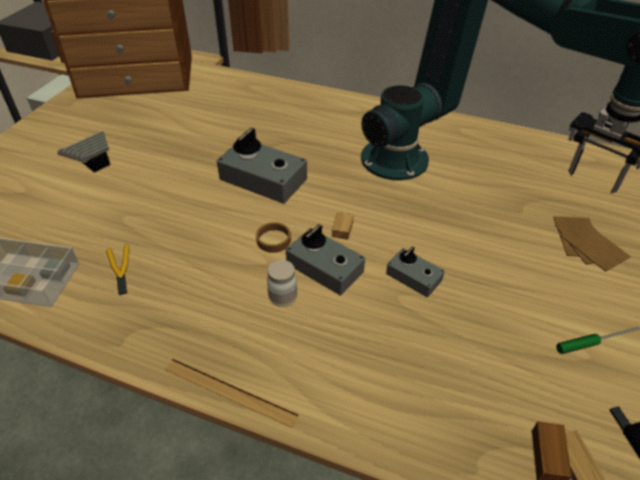

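View pics/top.png

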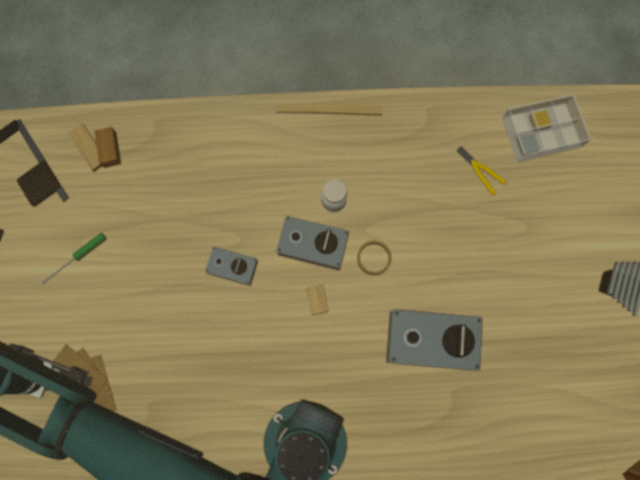

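Stations in the top view: small at (231,266), middle at (313,243) and big at (435,340). The middle one, with cap at (326,242) and start button at (296,237), fits "middle-sized" and has the glue, tape and offcut around it. I'll confirm it in an enlarged crop and measure.

```bash
python3 - <<'E'
from h import *
L={}
for n in('top','scene'):
    z=np.load(f's_{n}.npz');L[n]=(z['c'],z['d'],dict(mtx=z['m'],k1=float(z['k']),world_to_cam=z['w']))
c,d,p=L['top'];x0,y0,x1,y1=265,170,405,325
g=cv2.cvtColor(c,cv2.COLOR_RGB2HSV)
def blobs(m,off,minA):
    n,l,s,ce=cv2.connectedComponentsWithStats(m.astype(np.uint8))
    return [(s[i,4],ce[i]+off,l==i) for i in range(1,n) if s[i,4]>=minA]
# cap: dark
v=g[210:275,270:355]
for A,ce,_ in blobs(v[...,2]<60,(270,210),20):
    print('dark',A,ce,onz([ce],p,.086)[0])
# bar: bright within cap
w=(g[228:257,311:342,2]>95)
for A,ce,m in blobs(w,(311,228),8):
    r=cv2.minAreaRect(np.argwhere(m)[:,::-1].astype(np.float32));b=cv2.boxPoints(r)+(311,228)
    print('bar',A,ce,onz([ce],p,.108)[0]);print(onz(b,p,.108)[:,:2].round(4).tolist())
for u,vv in((326,242),(327,234),(325,250),(296,237),(334,188),(374,240),(318,300),(313,260)):
    print(u,vv,byd([(u,vv)],p,d)[0].round(4))
# box outline : bluish grey
m=(g[...,0]>85)&(g[...,0]<125)&(g[...,1]>25);m[:, :270]=0;m[:,355:]=0;m[:210]=0;m[275:]=0
bs=max(blobs(m,(0,0),100),key=lambda t:t[0]);cn=cv2.convexHull(np.argwhere(bs[2])[:,::-1].astype(np.float32))
r=cv2.minAreaRect(cn);b=cv2.boxPoints(r);print('box',r);print(onz(b,p,.055)[:,:2].round(4).tolist(),onz([r[0]],p,.055))
a=cv2.resize(c[y0:y1,x0:x1],None,fx=3,fy=3,interpolation=2)
cs=L['scene'][0];e=cv2.resize(cs[210:310,245:375],None,fx=3,fy=3,interpolation=2)
o=np.zeros((max(len(a),len(e)),a.shape[1]+e.shape[1],3),np.uint8);o[:len(a),:a.shape[1]]=a;o[:len(e),a.shape[1]:]=e
cv2.imwrite('pics/crop.png',np.clip(o*1.6,0,255).astype(np.uint8)[...,::-1]);print(o.shape)
E
```

```text
dark 27 [295.2962963  236.11111111] [0.50835125 0.00386882 0.086     ]
dark 283 [325.93286219 242.51943463] [ 0.48881636 -0.07191359  0.086     ]
bar 406 [326.14039409 242.10344828] [ 0.48527311 -0.07212129  0.108     ]
[[0.5223, -0.0364], [0.5192, -0.1103], [0.4492, -0.1068], [0.4522, -0.0337]]
bar 44 [325.81818182 240.04545455] [ 0.49045931 -0.07155517  0.108     ]
[[0.4693, -0.0627], [0.516, -0.0763], [0.5145, -0.0815], [0.4678, -0.0679]]
326 242 [ 0.4851 -0.0718  0.1103]
327 234 [ 0.5056 -0.0751  0.1078]
325 250 [ 0.4665 -0.0685  0.1039]
296 237 [0.51   0.0029 0.0677]
334 188 [ 0.6285 -0.0985  0.09  ]
374 240 [ 0.509  -0.2014 -0.0042]
318 300 [ 0.352  -0.0462  0.0325]
313 260 [ 0.4531 -0.0376  0.0454]Traceback (most recent call last):
  File "<stdin>", line 23, in <module>
ValueError: max() iterable argument is empty
```

```bash
python3 - <<'E'
from h import *
c=np.load('s_top.npz')['c'];cs=np.load('s_scene.npz')['c']
a=cv2.resize(c[175:325,200:400],None,fx=2,fy=2,interpolation=2);e=cv2.resize(cs[210:310,245:375],(390,300),interpolation=2)
cv2.imwrite('pics/crop.png',np.clip(np.hstack([a,e])*1.5,0,255).astype(np.uint8)[...,::-1])
# two-view check: bar line top mid in scene vs top
z=np.load('s_scene.npz');p=dict(mtx=z['m'],k1=float(z['k']),world_to_cam=z['w'])
for X in([.4895,-.0717,.108],[.487,-.072,.086],[.5095,.0035,.065]):
    q=p['world_to_cam']@np.r_[X,1];s=np.array([q[0],-q[1]])/-q[2];s*=1+p['k1']*s@s;print(X,p['mtx'][:2,:2]@s+p['mtx'][:2,2])
E
```

```text
[0.4895, -0.0717, 0.108] [314.04864333 229.30017705]
[0.487, -0.072, 0.086] [314.33093925 235.26341446]
[0.5095, 0.0035, 0.065] [340.64195956 255.99098572]
```

View pics/crop.png

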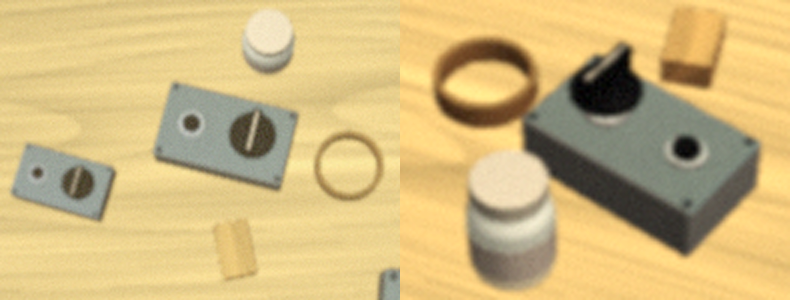

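The crop confirms it: the middle-sized station has cap, bar line and start button as described, and the scene view's bar (314,231) agrees with the prediction (314,229) from the top view. I'm moving above it now.

```bash
python3 -m jog '[[[0,0,-1],[-20,22,-20],1],[[0,0,-2],[-51,55,-40],1],[[0,0,-3],[-84,91,-60],1],[[0,0,-4],[-117,126,-80],1],[[0,0,-4],[-150,162,-90],1]]'
```

```text
time: 0.6
tool_pos: [0.2903, 0.3207, 0.2958]
ee_rot: [3.14, -0.002, 1.284]
wrist_force: [0.6, -0.4, -0.1]
width: 0.0575
```

```bash
python3 -m jog '[[[0,0,0],[-30,36,0],1],[[0,0,0],[-60,72,0],1],[[0,0,0],[-90,108,0],1],[[0,0,0],[-120,140,0],1],[[0,0,0],[-145,170,0],1]]'
```

```text
time: 1.1
tool_pos: [0.4121, 0.1326, 0.2941]
ee_rot: [-3.141, 0.0, 1.282]
wrist_force: [-0.4, 0.3, -0.2]
width: 0.0173
```

```bash
python3 -m jog '[[[0,0,0],[-38,28,0],1],[[0,0,0],[-76,56,0],1],[[0,0,0],[-114,84,0],1],[[0,0,0],[-140,105,0],1],[[0,0,0],[-140,105,0],1]]' && python3 - <<'E'
from h import *
o=robot.get_obs();c,d,p=snap('wrist');np.savez('w1',c=c,d=d,m=p['mtx'],k=p['k1'],w=p['world_to_cam'])
print(o['tool_pos'],o['ee_rot'],np.linalg.inv(p['world_to_cam'])[:3],p['mtx'],p['k1']);cv2.imwrite('pics/w1.png',c[...,::-1])
for X in([.4885,-.0717,.108],[.5095,.0035,.065]):
    q=p['world_to_cam']@np.r_[X,1];s=np.array([q[0],-q[1]])/-q[2];print(np.array(p['mtx'])[:2,:2]@s+np.array(p['mtx'])[:2,2])
E
```

```text
time: 1.6
tool_pos: [0.4731, -0.0329, 0.2928]
ee_rot: [-3.139, 0.001, 1.277]
wrist_force: [0.2, 0.4, -0.5]
width: 0.0003
[ 0.47310019 -0.03290491  0.2928468 ] [-3.13921334e+00  1.35037553e-03  1.27684058e+00] [[ 0.28893604 -0.9327721  -0.21552765  0.41032722]
 [ 0.95734325  0.28077834  0.06824536 -0.01497453]
 [-0.00314187 -0.22605249  0.97411006  0.47224842]] [[412.87195457   0.         313.011181  ]
 [  0.         412.87195457 235.74151321]
 [  0.           0.           1.        ]] 0.012161090643493872
[279.39722576 242.89365807]
[360.18088354 231.04523572]
```

View pics/w1.png

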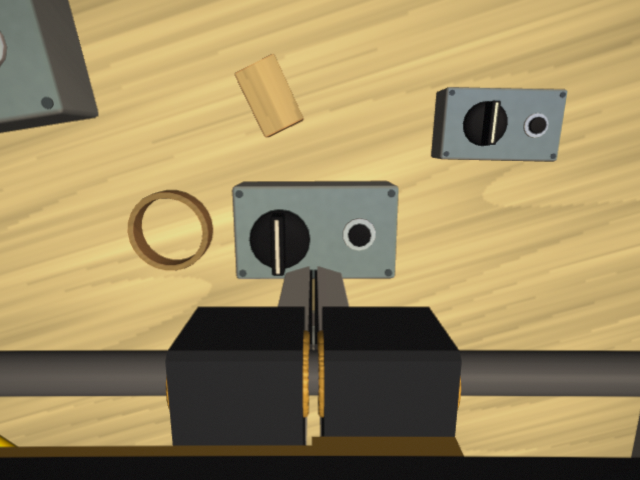

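The wrist view shows the bar line at (277,220)–(277,274), the start button at (359,235), and the shut fingertips at (315,268). I'll measure these finely.

```bash
cat >> h.py <<'E'
def bar(c,p,z,u0=225,v0=180,u1=335,v1=310):
    v=cv2.cvtColor(c,cv2.COLOR_RGB2HSV)[v0:v1,u0:u1].astype(int)
    dark=(v[...,2]<60).astype(np.uint8)
    m=((v[...,2]>150)&(cv2.dilate(cv2.erode(dark,np.ones((3,3))),np.ones((15,15)))>0)).astype(np.uint8)
    n,l,s,ce=cv2.connectedComponentsWithStats(m);out=[]
    for i in range(1,n):
        if s[i,4]<40: continue
        r=cv2.minAreaRect(np.argwhere(l==i)[:,::-1].astype(np.float32));b=cv2.boxPoints(r)+(u0,v0)
        if max(r[1])<3*min(r[1]): continue
        e=[np.linalg.norm(b[0]-b[1]),np.linalg.norm(b[1]-b[2])]
        ends=[(b[0]+b[1])/2,(b[2]+b[3])/2] if e[0]<e[1] else [(b[1]+b[2])/2,(b[3]+b[0])/2]
        P=onz(ends,p,z);d=P[0]-P[1];d*=np.sign(d[0]);out.append((P.mean(0),np.linalg.norm(d),np.degrees(np.arctan2(d[1],d[0])),ends))
    return out
E
python3 - <<'E'
from h import *
z=np.load('w1.npz');c,d=z['c'],z['d'];p=dict(mtx=z['m'],k1=float(z['k']),world_to_cam=z['w'])
print(bar(c,p,.108))
print('depth top',byd([(277,230),(277,245),(277,262),(300,240),(262,240),(330,200)],p,d).round(4))
print('start',onz([(359,235)],p,.065),'screws',onz([(239,194),(391,194),(242,273),(390,272)],p,.055).round(4).tolist())
E
```

```text
[(array([ 0.49138568, -0.07517929,  0.108     ]), np.float64(0.04991165257604878), np.float64(-16.576692849079702), [array([276.07313538, 219.99821854]), array([277.36623383, 273.01544952])]), (array([ 0.53644148, -0.11469965,  0.108     ]), np.float64(0.04987577933307193), np.float64(73.2435473350864), [array([278., 303.]), array([225., 303.])])]
depth top [[ 0.4764 -0.0701  0.1083]
 [ 0.4897 -0.0744  0.1082]
 [ 0.505  -0.0793  0.1084]
 [ 0.4961 -0.0552  0.0863]
 [ 0.4854 -0.09    0.0873]
 [ 0.4719 -0.0169  0.0549]]
start [[0.51310651 0.00126707 0.065     ]] screws [[0.4394, -0.1035, 0.055], [0.4839, 0.0439, 0.055], [0.5198, -0.128, 0.055], [0.5638, 0.0224, 0.055]]
```

```bash
python3 -m jog '[[[0,0,0],[-20,18,20],1],[[0,0,0],[-35,30,60],1],[[0,0,0],[-35,30,100],1],[[0,0,0],[-35,30,130],1],[[0,0,0],[-35,30,145],1]]'; python3 -m jog '[[[0,0,0],[0,0,0],1],[[0,0,0],[0,0,0],1]]';python3 -c "
from bench import robot;o=robot.get_obs();print(o['tool_pos'],o['ee_rot'])"
```

```text
time: 2.15
tool_pos: [0.4891, -0.0695, 0.1456]
ee_rot: [-3.135, -0.001, 1.284]
wrist_force: [-0.8, -0.1, -0.2]
width: 0.0007
time: 2.35
tool_pos: [0.4914, -0.0704, 0.15]
ee_rot: [3.141, -0.0, 1.284]
wrist_force: [0.2, -0.5, -0.3]
width: 0.0005
[ 0.49137582 -0.0704359   0.15002755] [ 3.14125834e+00 -3.92584796e-04  1.28432588e+00]
```

```bash
python3 -m jog '[[[0,0,0],[-4.5,1,10],1],[[0,0,0],[-4.5,1,22],1],[[0,0,0],[-4.5,1,32],1],[[0,0,0],[-4.5,1,37],1],[[0,0,0],[-4.5,1,38],1]]'; python3 -m jog '[[[0,0,0],[0,0,1],1],[[0,0,0],[0,0,2],1],[[0,0,0],[0,0,3],1],[[0,0,0],[0,0,4],1],[[0,0,0],[0,0,5],1]]'
```

```text
time: 2.85
tool_pos: [0.4903, -0.0759, 0.1102]
ee_rot: [-3.139, -0.0, 1.283]
wrist_force: [0.6, 0.1, 0.3]
width: 0.0004
time: 3.35
tool_pos: [0.4914, -0.0761, 0.107]
ee_rot: [3.14, -0.0, 1.283]
wrist_force: [0.9, -0.6, 2.5]
width: 0.0005
```

```bash
python3 -m jog '[[[0,0,0],[0,0,1],1],[[0,0,0],[0,0,2],1],[[0,0,0],[0,0,3],1],[[0,0,0],[0,0,4],1],[[0,0,0],[0,0,5],1]]'; python3 -m jog '[[[0,0,0],[0,0,0.7],1],[[0,0,0],[0,0,1.4],1],[[0,0,0],[0,0,2],1],[[0,0,0],[0,0,2.5],1],[[0,0,0],[0,0,2.5],1]]'
```

```text
time: 3.85
tool_pos: [0.4912, -0.0761, 0.1014]
ee_rot: [3.141, -0.0, 1.283]
wrist_force: [-0.1, 0.6, 1.8]
width: 0.0005
time: 4.35
tool_pos: [0.4911, -0.0761, 0.099]
ee_rot: [3.141, -0.0, 1.283]
wrist_force: [0.9, -0.7, 2.4]
width: 0.0006
```

```bash
python3 -m jog '[[[0,0,0],[0,0,0.4],1],[[0,0,0],[0,0,0.8],1],[[0,0,0],[0,0,1.2],1],[[0,0,0],[0,0,1.5],1],[[0,0,0],[0,0,1.5],1]]'
```

```text
time: 4.85
tool_pos: [0.4911, -0.0761, 0.0975]
ee_rot: [3.141, -0.0, 1.283]
wrist_force: [0.2, 0.1, 2.6]
width: 0.0005
```

```bash
python3 -m jog '[[[0,0,0],[0,0,0.4],1],[[0,0,0],[0,0,0.8],1],[[0,0,0],[0,0,0.8],1]]'
```

```text
time: 5.15
tool_pos: [0.4911, -0.0761, 0.0968]
ee_rot: [3.141, -0.0, 1.283]
wrist_force: [0.7, -0.5, 2.8]
width: 0.0004
```

```bash
python3 -m jog '[[[0,0,0],[0,0,0.4],1],[[0,0,0],[0,0,0.6],1],[[0,0,0],[0,0,0.6],1]]'
```

```text
time: 5.45
tool_pos: [0.4913, -0.0761, 0.0967]
ee_rot: [3.141, -0.0, 1.283]
wrist_force: [-0.6, 0.3, 5.0]
width: 0.0003
```

Bottomed: 5 N and the tip no longer moves. Lifting off, then looking.

```bash
python3 -m jog '[[[0,0,0],[0,0,-1],1],[[0,0,0],[0,0,-3],1],[[0,0,0],[0,0,-6],1],[[0,0,0],[0,0,-12],1],[[0,0,0],[0,0,-24],1]]';python3 -m jog '[[[0,0,0],[-10,-6,-25],1],[[0,0,0],[-25,-15,-50],1],[[0,0,0],[-40,-24,-60],1],[[0,0,0],[-40,-24,-60],1],[[0,0,0],[-40,-24,-60],1]]'; python3 - <<'E'
from h import *
o=robot.get_obs();c,d,p=snap('wrist')
print(o['tool_pos'],o['ee_rot']);cv2.imwrite('pics/w2.png',c[...,::-1]);np.savez('w2',c=c,d=d,m=p['mtx'],k=p['k1'],w=p['world_to_cam'])
for X in([.4914,-.075,.100],[.4645,-.067,.1],[.518,-.083,.1]):
    q=p['world_to_cam']@np.r_[X,1];s=np.array([q[0],-q[1]])/-q[2];uv=np.array(p['mtx'])[:2,:2]@s+np.array(p['mtx'])[:2,2];print(uv)
    if 0<uv[0]<640 and 0<uv[1]<480: print(byd([uv],p,d))
E
```

```text
time: 5.95
tool_pos: [0.4897, -0.0757, 0.1191]
ee_rot: [-3.138, -0.0, 1.283]
wrist_force: [-0.4, 0.6, -0.1]
width: 0.0005
time: 6.45
tool_pos: [0.4568, -0.1075, 0.1804]
ee_rot: [3.141, -0.001, 1.282]
wrist_force: [0.7, 0.2, 0.6]
width: 0.0005
[ 0.45678148 -0.10748884  0.18037875] [ 3.14085002e+00 -6.04395094e-04  1.28218118e+00]
[377.45548236 277.9855288 ]
[[ 0.49073994 -0.07511296  0.10170099]]
[379.06111445 236.72299462]
[[ 0.46491585 -0.06687666  0.09846989]]
[375.81271417 316.95598846]
[[ 0.42807276 -0.08811402  0.28712753]]
```

View pics/w2.png

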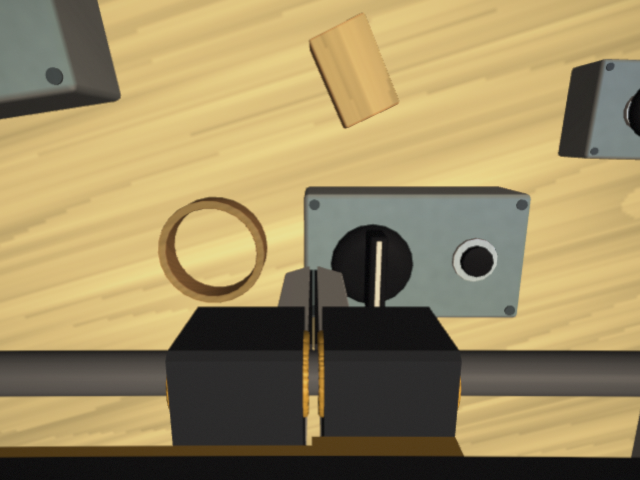

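The wrist view shows the bar at (377,240)–(377,310). Its depth puts the top at about 0.100 m, so it's latched and stays in with the finger off. The finger goes down beside the bar's −x end, on the −y side, and then pushes towards +y, which is clockwise.

```bash
python3 -m jog '[[[0,0,0],[3,0,25],1],[[0,0,0],[6,0,55],1],[[0,0,0],[10,0,80],1],[[0,0,0],[12,0,90],1],[[0,0,0],[12,0,90],1]]';python3 -m jog '[[[0,0,0],[1,0,0],1],[[0,0,0],[2,0,0],1],[[0,0,0],[3,0,0],1],[[0,0,0],[4,0,0],1],[[0,0,0],[5,0,0],1]]'
```

```text
time: 7.0
tool_pos: [0.4587, -0.0949, 0.0876]
ee_rot: [-3.136, -0.0, 1.284]
wrist_force: [-0.1, 0.7, -0.0]
width: 0.0005
time: 7.5
tool_pos: [0.4618, -0.0914, 0.0906]
ee_rot: [3.14, -0.0, 1.283]
wrist_force: [-0.2, 0.3, 0.9]
width: 0.0002
```

```bash
python3 -m jog '[[[0,0,0],[1.5,0,0],1],[[0,0,0],[3,0,0],1],[[0,0,0],[4.5,0,0],1],[[0,0,0],[6,0,0],1],[[0,0,0],[7,0,0],1]]'
```

```text
time: 8.0
tool_pos: [0.4635, -0.0844, 0.09]
ee_rot: [-3.142, -0.0, 1.283]
wrist_force: [-0.4, 0.4, -0.1]
width: 0.0005
```

```bash
python3 -m jog '[[[0,0,0],[1.5,0,0],1],[[0,0,0],[3,0,0],1],[[0,0,0],[4.5,0,0],1],[[0,0,0],[6,0,0],1],[[0,0,0],[7,0,0],1]]'; python3 - <<'E'
from h import *
c,d,p=snap('wrist');cv2.imwrite('pics/w3.png',c[...,::-1])
E
```

```text
time: 8.5
tool_pos: [0.4651, -0.0778, 0.0899]
ee_rot: [-3.141, 0.0, 1.283]
wrist_force: [-2.6, -1.6, 0.8]
width: 0.0005
```

View pics/w3.png

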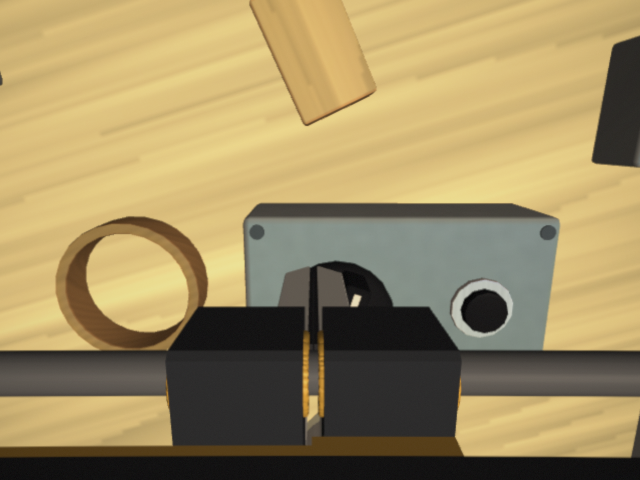

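The tip touches the bar (about 3 N), and the bar's visible white end at (355,300) is already tilting clockwise. I'll push on.

```bash
python3 -m jog '[[[0,0,0],[1,0,0],1],[[0,0,0],[2,0,0],1],[[0,0,0],[3,0,0],1],[[0,0,0],[4,0,0],1],[[0,0,0],[4,0,0],1]]'; python3 - <<'E'
from h import *
c,d,p=snap('top');cv2.imwrite('pics/t4.png',cv2.resize(c[200:280,260:360],None,fx=6,fy=6,interpolation=2)[...,::-1])
z=np.load('s_top.npz')['d'];print(np.median(d[225:260,312:342][abs(d-z)[225:260,312:342]<.03]-z[225:260,312:342][abs(d-z)[225:260,312:342]<.03]))
E
```

```text
time: 9.05
tool_pos: [0.4669, -0.074, 0.0903]
ee_rot: [3.141, -0.0, 1.283]
wrist_force: [-2.1, -1.4, 1.7]
width: -0.0
0.0006323457
```

View pics/t4.png

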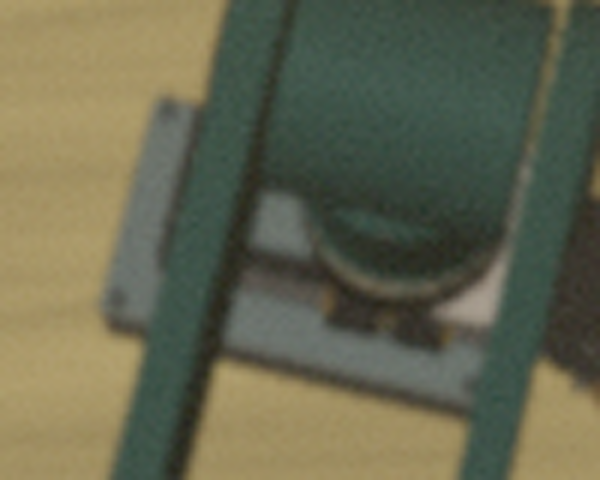

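The arm hides the head in the top view, so I'll use the scene camera.

```bash
python3 - <<'E'
from h import *
c,d,p=snap('scene');c0=np.load('s_scene.npz')['c']
f=lambda c:cv2.resize(c[205:275,275:365],None,fx=4.4,fy=4.4,interpolation=2)
cv2.imwrite('pics/s5.png',np.clip(np.hstack([f(c0),f(c)])*1.6,0,255).astype(np.uint8)[...,::-1])
E
```

```text
(no output)
```

View pics/s5.png

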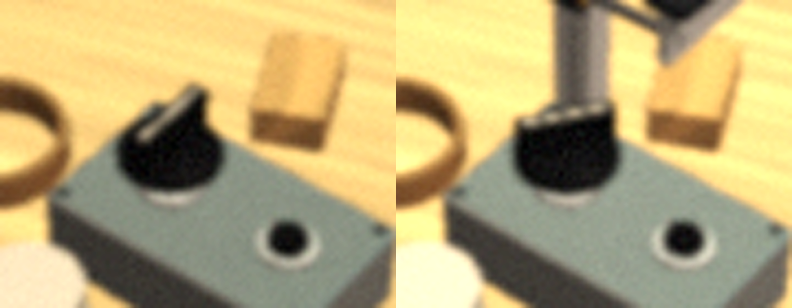

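```bash
python3 - <<'E'
from h import *
p=eyes.camera_params('scene')
for s,e in(((140,138),(200,90)),((130,123),(216,107))):
  for z in(.1,.108):
    P=onz([(275+s[0]/4.4,205+s[1]/4.4),(275+e[0]/4.4,205+e[1]/4.4)],p,z);d=P[0]-P[1];print(z,P.mean(0).round(4),np.linalg.norm(d),np.degrees(np.arctan2(d[1],d[0])))
E
```

```text
0.1 [ 0.4869 -0.0736  0.1   ] 0.04947482258859455 -19.356344273529338
0.108 [ 0.4947 -0.0705  0.108 ] 0.049023889251117475 -19.35634427352922
0.1 [ 0.4873 -0.0718  0.1   ] 0.04802875481930586 -53.520515327686894
0.108 [ 0.495  -0.0687  0.108 ] 0.047591001522328195 -53.520515327686944
```

The head has twisted about 34° (0.6 rad), and its bar sits at the same scene height as when out, so it has unlatched and risen. Backing off slowly to let it turn back.

```bash
python3 -m jog '[[[0,0,0],[-2,0,0],1],[[0,0,0],[-4,0,0],1],[[0,0,0],[-6,0,0],1],[[0,0,0],[-8,0,0],1],[[0,0,0],[-10,0,0],1]]'; python3 -m jog '[[[0,0,0],[-4,0,0],1],[[0,0,0],[-9,0,0],1],[[0,0,0],[-16,0,0],1],[[0,0,0],[-22,0,0],1],[[0,0,0],[-22,0,0],1]]'; python3 -m jog '[[[0,0,0],[0,0,-20],1],[[0,0,0],[0,0,-50],1],[[0,0,0],[0,0,-85],1],[[0,0,0],[-10,0,-115],1],[[0,0,0],[-10,0,-115],1]]'; python3 - <<'E'
from h import *
o=robot.get_obs();c,d,p=snap('wrist')
print(o['tool_pos']);cv2.imwrite('pics/w6.png',c[...,::-1])
for X in([.4914,-.075,.108],[.4745,-.070,.108],[.5002,-.0467,.09]):
    q=p['world_to_cam']@np.r_[X,1];s=np.array([q[0],-q[1]])/-q[2];uv=np.array(p['mtx'])[:2,:2]@s+np.array(p['mtx'])[:2,2];print(uv,byd([uv],p,d))
E
```

```text
time: 9.65
tool_pos: [0.464, -0.0838, 0.09]
ee_rot: [3.141, -0.0, 1.283]
wrist_force: [1.0, -1.3, 0.2]
width: 0.0006
time: 10.15
tool_pos: [0.4573, -0.1055, 0.09]
ee_rot: [3.142, -0.0, 1.282]
wrist_force: [-1.1, 0.4, 0.6]
width: 0.0007
time: 10.65
tool_pos: [0.457, -0.1157, 0.2104]
ee_rot: [3.131, 0.001, 1.282]
wrist_force: [1.0, 0.1, -0.0]
width: 0.0004
[ 0.45697159 -0.11574573  0.21035638]
[384.23264295 263.14799585] [[ 0.49156968 -0.07497631  0.10748063]]
[385.25531242 239.14923713] [[ 0.47445163 -0.07003197  0.10814334]]
[419.58712343 256.46250598] [[ 0.5130564  -0.04070522  0.05440153]]
```

View pics/w6.png

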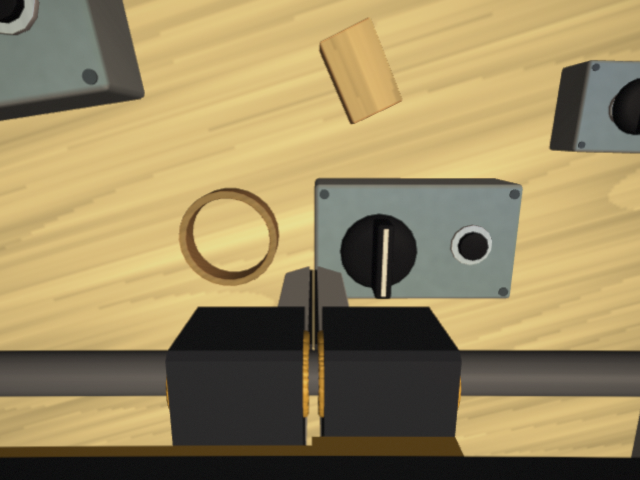

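The bar line at (385,228)–(384,296) runs along the box's x again. Its depth gives 0.108 m, so the head is out and turned back. The start button at (472,245) is untouched, and the tape and offcut are undisturbed. Handing in.

```bash
python3 -c "
from bench import robot,close_job
print(robot.get_obs()['wrist_force']);print(close_job())"
```

```text
[ 0.41006028 -0.46019322 -0.75023372]
the job is handed in; nothing more can be done
None
```

I tested the emergency stop on the middle-sized station, in the order asked, in under 11 s of robot time, and handed the job in.

- **Press:** I pushed down on the bar's centre with the shut fingertips until the button bottomed. The wrist force was about 5 N and the tip stood at 96.7 mm. With the finger lifted off, the bar top measured about 100 mm, so it stayed latched.
- **Twist:** I pushed the bar's −x end sideways at about 3 N. The scene view showed the head turned clockwise by about 34° (0.6 rad). The bar was at its original height there, so it had unlatched and risen.
- **Release:** After I backed the finger off, the last wrist view had the bar aligned with the box again. Its top measured 107.5–108 mm, which is fully out.
- **Surroundings:** I never went near the start button, and it looked unpressed. The tape and offcut looked undisturbed. The glue jar was outside the last view, so I did not check it at the end, but the tool was never close to it.
- **Checks that failed or disagreed:** During the twist, the top view was useless because the arm hid the head. The scene view gave bar positions about 5–8 mm off the wrist view's, so I used it only to compare before and after.

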